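# Tap the bearing cup square into the bottle shaker's hub

### The arm

A 6-joint arm with a two-finger parallel gripper is mounted at the origin on the work surface. World frame = base frame: x ahead of the robot, y to its left, z up, the work surface at z = 0. Lengths are in mm, angles in rad, forces in N, time in s.
With the tool pointing down it reaches from about 350 to 775 mm from the base axis. Payload 7.3 kg.
Tool frame: the origin (TCP) lies on the mounting face of the last link; the fingertips stand 178 mm ahead of it and the grasp point (between the pads) lies 159 mm ahead of it; z points along the fingers, y is the line along which they close (so a half turn about z gives the same grasp; the last joint's range is limited). The gripper opens to 92 mm and grips with 3 to 60 N. Pads are 19 mm wide; open, the fingers measure 130 mm over their backs; the gripper's body (75 mm by 190 mm) begins 47 mm behind the grasp point.
Start: joints at [1.083, 0.342, 1.524, -0, 1.275, -0.146], TCP at [175.95, 494.641, 404.741] pointing down, gripper open.
Joint ranges: [-2.53, 2.53], [-0.77, 2.02], [0.04, 2.7], [-1, 4.14], [0.28, 2.66], [-3.11, 3.11]. Speed limits (rad/s): [2.57, 2.57, 3.14, 3.14, 3.14, 3.14].

### API

Orientations are given as [roll, pitch, yaw] about the fixed x, y, z axes, in that order (R = Rz(yaw) Ry(pitch) Rx(roll)).
In Python, from plant import bot, vision gives the robot as it stands. The module is installed in compiled form; this text tells all that it offers.
- The arm moves only by the shell command python3 -m crank 'ROWS'. ROWS is a JSON list that holds a single list of rows (three levels of brackets), with 1 to 5 rows, each of 5 numbers: the finger opening in mm, then dx, dy, dz in mm, then a turn about the tool's z in rad; each row is the pose to reach, as a shift and turn from the pose commanded when the command began, along the tool's axes at that moment; what a row does not reach only later rows make up. A row lasts 1/8 s, in which the tool goes at most 62.5 mm and 0.188 rad, less where a joint would pass 70% of its speed; a pose out of reach is approached as far as the arm can. The fingers move at their own pace and stop on an object; the grip force is fixed at half the most. Time passes only in rows, so rows that do not move let the fingers close. It prints the time, the measured TCP pose, the force, the opening and the grip force at its end. Input that does not fit is refused with a message, and nothing moves.
- bot.get_obs(): the state, without advancing time (a new reading comes with each control period).
- vision.capture(name): name is "scene" or "top" or "wrist"; returns a dict with "color" (384x512x3 uint8, red, green, blue), "K" (3x3 intrinsics, pixels), "R" (3x3) and "t" (3): a world point X has camera coordinates R X + t. Camera axes: x right, y down, z forward; pixel columns grow to the right and rows downward; lengths in mm; the calibration is good to about 2 mm. A picture is of the moment at which its call begins. There is no depth.
- bot.close_job(): hands the job in; it is judged then, once.
The state is a dict: "time": time; "joint_positions": joint angles; "dq": joint speeds; "tau": joint torques, N m; "tool_pos": TCP position; "tcp_rot": TCP orientation; "contact_force": force on the tool from outside, world axes, zero at the start; "moment": the same for the moment, N m; "grip_width": finger opening in mm; "finger_force": force on a finger pad.
Only numpy, scipy, OpenCV 4.12 (cv2) and the standard library are available. Lean on these libraries where they do the work, as an engineer would, in place of code of your own. Each camera call takes 0.05 s, during which the arm holds its last target. There are 200 camera calls.

### The job

Refit the bearing cup of the bottle shaker: set the loose steel cup, tapered end down, in the mouth of the hub's bore so that it sits there square and still standing proud, and let go of it. Then push it down with the fingertips, one side of its rim at a time and a little on each in turn, so that it never leans more than about 5 degrees, until it is home all round on the seat ring, and bed it there with a firm push of 15 to 25 N on the rim, never more. Leave the jars, the bottle and the spare ring where they are.

Things in the scene. Friction and masses are not known exactly. Their poses are not given: they have to be found in the camera images.
- cup: the bearing cup: a plain steel ring, 84 mm outside, 64 mm inside (wall 10 mm, open through the middle), 23 mm tall, 0.11 to 0.21 kg; the outside tapers to 81 mm over its lowest 6 mm. Starts loose on the bench, taper down. Origin: centre of its underside; z up along its axis; x and y mean nothing. To lift it, pinch its wall, one finger in the hole and one outside
- cup_rim (a point): centre of the cup's top rim plane, 23 mm above cup along its axis; the rim itself is the flat ring between radius 32 and 42 mm around this point
- hub: the shaker's drive hub, fixed, standing on levelling feet that hold its underside 1 to 8 mm off the bench: a white round base, 160 mm diameter, 25 mm high, carrying a round aluminium boss, 116 mm diameter, its top 50 mm above the base's underside. The boss has a vertical bore, 86.4 mm diameter, open at the top, 20 mm deep to the seat ring. Origin: centre of the base's underside, z up
- bore_mouth (a point): centre of the bore's mouth, on its axis, in the plane of the boss's top face, 50 mm above the hub's origin
- noses (a point): centre of the circle of six spring-loaded steel noses, 8 mm below the bore's mouth, even, standing 2.2 mm out of the bore wall. A cup lowered in stops with its taper on them, its underside 9 to 11 mm above the seat, its rim 12 to 14 mm above the boss. It then sinks only when pushed and stays where it is left: a push of 4 to 14 N on the rim sinks that side; drag is uneven around the bore, unmarked
- seat: the flat dark steel seat ring at the bottom of the bore (outer diameter 86 mm, inner 60 mm, 5 mm thick, fixed): the cup must rest on its upper face. It is rigid, the push rises at once when the cup meets it; more than 40 N on it spoils the job. Origin at the centre of its underside, 25 mm above the hub's origin
- seat_face (a point): centre of the seat ring's upper face, 30 mm above the hub's origin and 20 mm below the bore's mouth. When the cup is home its origin coincides with this point and its rim stands 3 mm above the boss, 53 mm above the hub's origin
- jar_a: closed glass jar, 66 mm diameter, 100 mm tall, standing loose near the work; leave it alone. Origin at the centre of its underside
- jar_b: another such jar, 66 mm diameter, 100 mm tall, standing loose; leave it alone. Origin at the centre of its underside
- flask: glass bottle with a white cap, 84 mm diameter, 230 mm tall, standing loose; leave it alone. Origin at the centre of its underside
- spare_ring: small dark steel ring, 60 mm outside and 44 mm inside diameter, 8 mm tall, lying loose; it does not belong in this bore, leave it alone. Origin at the centre of its underside
There are look-alikes about, which are no part of the job. Of the things like the cup, leave any that is blue; of the rest the smaller one is meant.

How it is judged:
By the outcome, as a careful person would: the job done as asked, in the order asked, and still so for the second after the job is handed in, with the robot touching nothing.
It also fails if it takes over 61 s, if anything falls off the work surface, if the arm or the gripper's body presses on something with over 40 N, if the wrist force passes 120 N, or if a joint passes its speed limit or range.

## Working session

There is one attempt and no reset: what is moved stays moved. The work goes in short steps, Python scripts to look and compute and a shell command to move; the robot and the scene stay as the last step left them, time stands still between calls to the robot, and variables do not carry over. Pictures are saved under pics/ and viewed, at most 10 in all, crops included, and the job is handed in when it is done.

```bash
mkdir -p pics; python3 - <<'E'
from plant import bot, vision
import cv2, numpy as np
ims=[]
for n in ("scene","top"):
    c=vision.capture(n); cv2.imwrite(f"pics/{n}0.png",c["color"][:,:,::-1])
    np.savez(f"{n}0.npz",**c)
    print(n,c["K"].round(1).tolist(),c["R"].round(3).tolist(),c["t"].round(1).tolist())
o=bot.get_obs();print({k:np.round(v,3).tolist() for k,v in o.items()})
E
```

```text
scene [[358.7, 0.0, 253.4], [0.0, 358.7, 196.0], [0.0, 0.0, 1.0]] [[-0.11, 0.994, 0.017], [0.635, 0.083, -0.768], [-0.764, -0.074, -0.641]] [121.8, -286.3, 1344.1]
top [[415.6, 0.0, 250.6], [0.0, 415.6, 194.0], [0.0, 0.0, 1.0]] [[-0.009, -1.0, -0.009], [-0.996, 0.01, -0.092], [0.092, 0.009, -0.996]] [-41.3, 532.1, 1242.3]
{'time': 0.1, 'joint_positions': [1.083, 0.343, 1.525, 0.0, 1.275, -0.146], 'dq': [-0.0, 0.0, -0.002, 0.001, 0.001, -0.001], 'tau': [0.002, -43.201, -24.469, 0.072, 0.053, -0.0], 'tool_pos': [175.888, 494.54, 404.137], 'tcp_rot': [-3.14, -0.0, 2.8], 'contact_force': [-0.28, 0.568, 0.18], 'moment': [-0.047, -0.023, 0.053], 'finger_force': 0.0, 'grip_width': 92.035}
```

View pics/scene0.png

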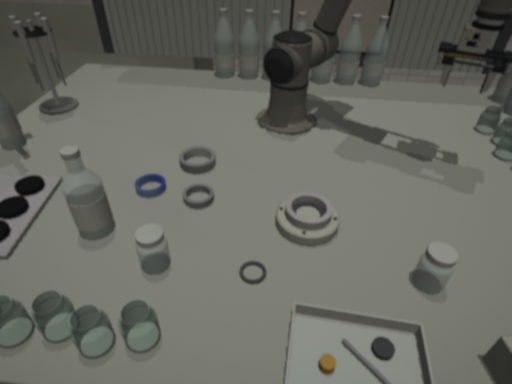

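View pics/top0.png

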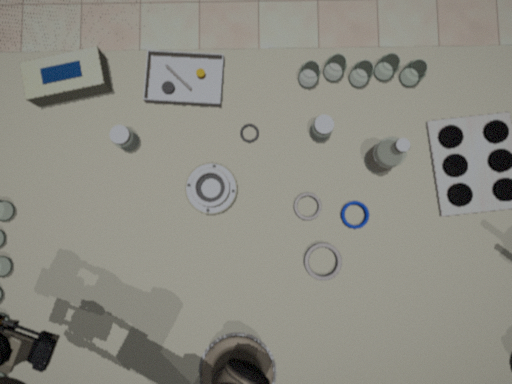

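The pictures show the small grey cup at scene (198,195) / top (307,206). The larger grey ring is at top (322,261), the blue one at (354,214) and the hub at scene (308,215) / top (211,188). The jars are at top (121,136) and (322,127), the bottle at (390,153) and the spare ring at (250,133).

```bash
cat > h.py <<'E'
import numpy as np, cv2
def ray(c,p):
    K,R,t=c["K"],c["R"],c["t"]; d=R.T@np.linalg.inv(K)@np.array([p[0],p[1],1.]); return -R.T@t, d/np.linalg.norm(d)
def onz(c,p,z):
    o,d=ray(c,p); return o+d*(z-o[2])/d[2]
def tri(rs):
    A=sum(np.eye(3)-np.outer(d,d) for o,d in rs); b=sum((np.eye(3)-np.outer(d,d))@o for o,d in rs)
    X=np.linalg.solve(A,b); return X,[float(np.linalg.norm((np.eye(3)-np.outer(d,d))@(X-o))) for o,d in rs]
def proj(c,X):
    q=c["K"]@(c["R"]@np.array(X,float)+c["t"]); return q[:2]/q[2]
E
python3 - <<'E'
from h import *
S=np.load("scene0.npz");T=np.load("top0.npz")
for n,p in dict(cup=(307,206),big=(322,261),hub=(211,188),jara=(121,135),jarb=(323,124),spare=(250,133)).items():
    print(n,onz(T,p,{'cup':23,'big':23,'hub':55,'spare':8}.get(n,100)).round(0))
out=[]
for c,(u,v) in ((S,(198,195)),(S,(308,212)),(T,(307,206)),(T,(211,188))):
    g=c["color"][v-34:v+34,u-40:u+40]; g=cv2.resize(g,None,fx=5,fy=4.4*5/4.4,interpolation=cv2.INTER_CUBIC)[:300,:400]
    g=cv2.resize(c["color"][v-30:v+30,u-40:u+40],(400,300),interpolation=cv2.INTER_CUBIC); out.append(g)
m=np.vstack([np.hstack(out[:2]),np.hstack(out[2:])]); m=cv2.normalize(m,None,0,255,cv2.NORM_MINMAX)
cv2.imwrite("pics/crops.png",m[:,:,::-1])
E
```

```text
cup [ 494. -217.   23.]
big [ 328. -259.   23.]
hub [548.  72.  55.]
jara [701. 329. 100.]
jarb [ 727. -259.  100.]
spare [725. -46.   8.]
```

View pics/crops.png

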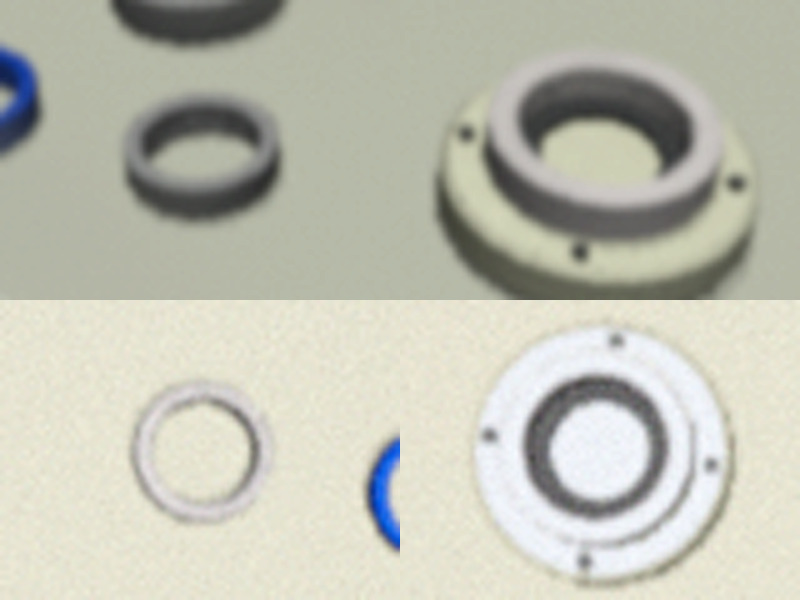

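Crops: the cup's ring is clean, 27 px wide (about 82 mm). The hub's bore is empty, with the seat ring visible in it. I'll move over the hub first.

```bash
python3 -m crank '[[[92,-492,-273,0,0],[92,-492,-273,0,0],[92,-492,-273,0,0],[92,-492,-273,0,0],[92,-492,-273,0,0]]]' && python3 -m crank '[[[92,-219,-121,0,0],[92,-219,-121,0,0],[92,-219,-121,0,0],[92,-219,-121,0,0],[92,-219,-121,0,0]]]'
python3 - <<'E'
from plant import bot, vision
import cv2, numpy as np
c=vision.capture("wrist"); cv2.imwrite("pics/w1.png",c["color"][:,:,::-1]); np.savez("w1.npz",**c)
print(c["K"].round(1).tolist(),c["R"].round(3).tolist(),(-c["R"].T@c["t"]).round(1)); o=bot.get_obs();print(o["tool_pos"],o["tcp_rot"])
E
```

```text
time: 0.72
tool_pos: [383.5, 258.5, 404.6]
tcp_rot: [3.141, -0.0, 2.8]
contact_force: [0.4, 0.8, 0.0]
grip_width: 91.7
finger_force: 0.0
time: 1.35
tool_pos: [550.4, 69.4, 403.6]
tcp_rot: [-3.141, -0.0, 2.795]
contact_force: [0.0, -0.7, -0.2]
grip_width: 91.9
finger_force: 0.0
[[338.1, 0.0, 257.9], [0.0, 338.1, 186.1], [0.0, 0.0, 1.0]] [[0.339, 0.941, -0.002], [0.906, -0.326, 0.268], [0.252, -0.092, -0.963]] [481.2  92.7 383.8]
[549.08954576  71.16910361 403.67252898] [-3.14121056e+00 -1.77576612e-03  2.79636471e+00]
```

View pics/w1.png

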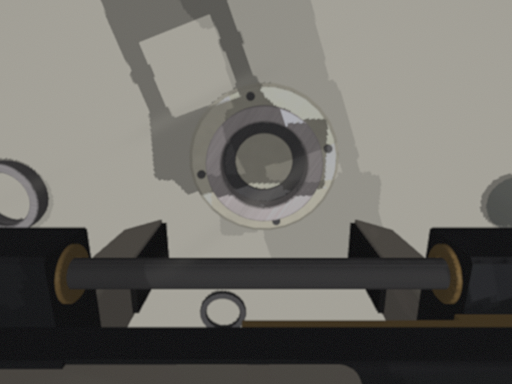

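The wrist view shows the hub with its bore centred at (264,160), the spare ring at (222,310), and a ring at left (10,195). Next I'll fit the circles numerically and move over the cup.

```bash
cat >> h.py <<'E'
from scipy.optimize import least_squares
def edges(c,ctr,r0,r1,sign,n=72,asp=1.):
    """edge points on rays from ctr; radius in px (vertical scaled by asp); sign +1 = brighter outward"""
    g=cv2.GaussianBlur(cv2.cvtColor(np.ascontiguousarray(c["color"]),cv2.COLOR_RGB2GRAY).astype(np.float32),(0,0),0.8)
    rr=np.arange(r0,r1,0.2,dtype=np.float32); P=[];W=[]
    for a in np.linspace(0,2*np.pi,n,endpoint=False):
        x=(ctr[0]+rr*np.cos(a)).astype(np.float32); y=(ctr[1]+asp*rr*np.sin(a)).astype(np.float32)
        v=cv2.remap(g,x[None],y[None],cv2.INTER_LINEAR)[0]; d=np.gradient(v)*sign; i=int(d.argmax())
        if 0<i<len(rr)-1: P.append((x[i],y[i])); W.append(d[i])
    P=np.array(P);W=np.array(W); return P[W>0.35*np.median(W)]
def circ(c,P,z,r=None):
    X=np.array([onz(c,p,z)[:2] for p in P]); m=X.mean(0); R0=np.median(np.linalg.norm(X-m,axis=1))
    f=lambda q:np.hypot(X[:,0]-q[0],X[:,1]-q[1])-(r or q[2])
    s=least_squares(f,[*m,R0],loss="soft_l1",f_scale=0.5); return s.x.round(2),float(np.median(abs(f(s.x))).round(2)),len(P)
E
python3 -m crank '[[[92,-46,-290,0,0],[92,-46,-290,0,0],[92,-46,-290,0,0],[92,-46,-290,0,0],[92,-46,-290,0,0]]]'
python3 - <<'E'
from plant import bot, vision
from h import *
S=np.load("scene0.npz");T=np.load("top0.npz");W=np.load("w1.npz")
for n,c,p,a in (("S",S,(309,211),(20,33,1,72,.7)),("T",T,(210,188),(9,19,1)),("W",W,(264,162),(34,50,1))):
    P=edges(c,p,*a)
    for z in (48,54,60): print("mouth",n,z,circ(c,P,z))
c=vision.capture("wrist"); cv2.imwrite("pics/w2.png",c["color"][:,:,::-1]); np.savez("w2.npz",**c)
o=bot.get_obs();print(o["tool_pos"],o["tcp_rot"])
E
```

```text
time: 2.02
tool_pos: [493.6, -216.6, 404.8]
tcp_rot: [3.141, -0.0, 2.8]
contact_force: [-0.5, 0.1, 1.0]
grip_width: 91.8
finger_force: 0.0
mouth S 48 (array([560.19,  74.6 ,  61.19]), 1.99, 56)
mouth S 54 (array([566.91,  73.87,  60.56]), 1.97, 56)
mouth S 60 (array([573.64,  73.13,  59.94]), 1.95, 56)
mouth T 48 (array([552.05,  76.32,  43.22]), 0.58, 72)
mouth T 54 (array([551.39,  75.68,  43.01]), 0.58, 72)
mouth T 60 (array([550.73,  75.03,  42.8 ]), 0.57, 72)
mouth W 48 (array([550.94,  73.32,  44.44]), 0.24, 72)
mouth W 54 (array([549.69,  73.66,  43.64]), 0.24, 72)
mouth W 60 (array([548.45,  74.01,  42.85]), 0.23, 72)
[ 492.96830263 -220.42609932  404.60282969] [-3.13893434e+00  1.80254785e-04  2.79774426e+00]
```

View pics/w2.png

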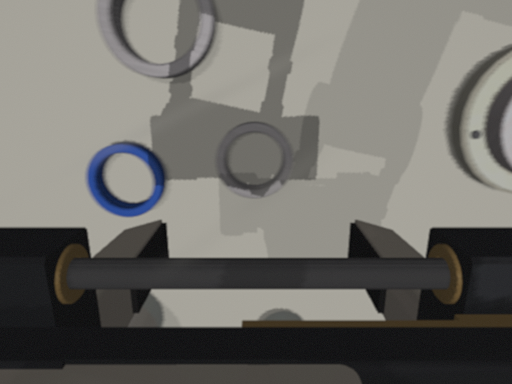

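The wrist view has the cup centred at (255,159), in the gripper's shadow. The blue ring is at (126,179), the big ring at top left and the hub at right. I'll descend partway for a second view.

```bash
python3 -m crank '[[[40,0,0,120,0],[40,0,0,120,0],[40,0,0,120,0],[40,0,0,120,0]]]'
python3 - <<'E'
from plant import bot, vision
from h import *
S=np.load("scene0.npz");T=np.load("top0.npz");W=np.load("w2.npz")
P=edges(S,(309.4,207),13,20,1,72,.7)
for z in (48,54,60): print("mouth S",z,circ(S,P,z))
for s in (1,-1):
  for n,c,p,a in (("S",S,(198,191),(11,20,s,72,.65)),("T",T,(307.4,206.2),(11,18,s)),("Wout",W,(255,159),(32,44,s)),("Win",W,(255,159),(22,33,s))):
    P=edges(c,p,*a); print("cup",s,n,circ(c,P,23),circ(c,P,30)[0])
c=vision.capture("wrist"); cv2.imwrite("pics/w3.png",c["color"][:,:,::-1]); np.savez("w3.npz",**c)
o=bot.get_obs();print(o["tool_pos"],o["tcp_rot"])
E
```

```text
time: 2.58
tool_pos: [495.3, -215.3, 286.8]
tcp_rot: [-3.141, 0.003, 2.801]
contact_force: [-0.2, -1.1, 0.9]
grip_width: 56.5
finger_force: 0.0
mouth S 48 (array([539.97,  75.17,  43.3 ]), 0.71, 53)
mouth S 54 (array([546.9 ,  74.43,  42.86]), 0.71, 53)
mouth S 60 (array([553.83,  73.69,  42.42]), 0.7, 53)
cup 1 S (array([ 486.96, -221.5 ,   32.67]), 1.18, 37) [ 495.32 -218.96   32.3 ]
cup 1 T (array([ 491.17, -212.3 ,   40.39]), 1.21, 63) [ 490.75 -211.44   40.17]
cup 1 Wout (array([ 488.97, -220.33,   40.74]), 0.62, 57) [ 487.72 -219.81   39.96]
cup 1 Win (array([ 490.45, -221.6 ,   33.49]), 0.51, 59) [ 489.17 -221.06   32.84]
cup -1 S (array([ 495.9 , -218.19,   37.82]), 1.06, 27) [ 504.16 -215.68   37.39]
cup -1 T (array([ 494.39, -218.46,   39.48]), 0.48, 32) [ 493.95 -217.57   39.26]
cup -1 Wout (array([ 490.68, -221.94,   39.44]), 0.78, 46) [ 489.4  -221.39   38.67]
cup -1 Win (array([ 489.36, -220.82,   28.63]), 0.39, 72) [ 488.1  -220.3    28.07]
[ 495.42398227 -215.5623429   287.37375729] [-3.14081615  0.00430519  2.80085817]
```

View pics/w3.png

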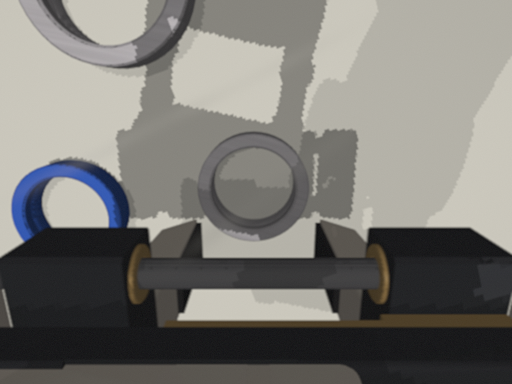

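The wrist view now shows the cup ring clearly at (253,186): outer radius about 55 px, hole about 40 px. The inner wall is visible on the lower side.

```bash
python3 - <<'E'
from plant import bot, vision
from h import *
W2=np.load("w2.npz");W=vision.capture("wrist");np.savez("w4.npz",**W)
def sec(c,p,a,up):
    P=edges(c,p,*a); return P[(P[:,1]<p[1]+5)] if up else P[P[:,1]>p[1]-5]
g=cv2.cvtColor(W["color"],cv2.COLOR_RGB2GRAY)
print("col253",g[125:246:1,253].tolist()); print("row186",g[186,190:316].tolist())
for n,c,p,ro,ri in (("w2",W2,(255,159),(33,43),(24,33)),("w4",W,(253,186),(48,60),(34,47))):
  for s in (1,-1):
    for nm,a,up in (("outlow",ro,0),("outup",ro,1),("inup",ri,1),("inlow",ri,0)):
      P=sec(c,p,(*a,s),up)
      if len(P)>12: print(n,s,nm,circ(c,P,17),circ(c,P,23),circ(c,P,29)[0])
o=bot.get_obs();print(o["tool_pos"],o["tcp_rot"])
E
```

```text
col253 [135, 135, 135, 135, 127, 103, 76, 83, 101, 112, 115, 114, 114, 111, 113, 113, 114, 115, 113, 102, 95, 110, 130, 136, 135, 135, 135, 135, 134, 135, 135, 135, 134, 135, 135, 135, 135, 135, 134, 135, 135, 135, 135, 134, 136, 136, 135, 134, 134, 136, 136, 134, 127, 117, 113, 112, 113, 113, 113, 112, 113, 112, 113, 113, 114, 113, 114, 114, 113, 113, 114, 114, 115, 115, 114, 113, 116, 114, 115, 115, 115, 115, 115, 115, 115, 115, 114, 114, 114, 115, 114, 115, 102, 82, 71, 73, 73, 74, 76, 73, 66, 66, 75, 85, 89, 92, 91, 93, 111, 141, 157, 158, 153, 146, 150, 167, 180, 180, 180, 180, 180]
row186 [114, 113, 112, 113, 114, 113, 113, 110, 102, 104, 107, 107, 106, 112, 110, 111, 110, 112, 108, 100, 91, 77, 65, 60, 64, 87, 106, 114, 115, 119, 119, 115, 112, 113, 114, 113, 113, 114, 113, 113, 114, 113, 114, 113, 113, 113, 113, 113, 113, 113, 113, 114, 113, 114, 112, 113, 113, 113, 113, 113, 112, 114, 113, 112, 113, 112, 113, 114, 114, 115, 125, 133, 134, 129, 126, 124, 121, 122, 128, 132, 131, 128, 126, 125, 121, 126, 131, 131, 128, 126, 125, 122, 122, 128, 132, 133, 129, 126, 125, 120, 117
[... 1590 characters left out ...]
 32.8 ]), 0.2, 36) (array([ 491.69, -219.96,   32.01]), 0.2, 36) [ 490.09 -219.29   31.22]
w4 -1 outlow (array([ 492.94, -220.51,   40.72]), 0.42, 30) (array([ 491.34, -219.85,   39.74]), 0.41, 30) [ 489.74 -219.18   38.76]
w4 -1 outup (array([ 491.38, -219.74,   40.12]), 0.17, 37) (array([ 489.82, -219.09,   39.16]), 0.17, 37) [ 488.26 -218.44   38.2 ]
w4 -1 inup (array([ 491.23, -219.47,   30.19]), 0.45, 39) (array([ 489.67, -218.83,   29.47]), 0.43, 39) [ 488.12 -218.19   28.75]
w4 -1 inlow (array([ 488.36, -218.55,   29.78]), 0.19, 19) (array([ 486.88, -217.94,   29.06]), 0.18, 19) [ 485.39 -217.32   28.34]
[ 495.36210258 -215.70271243  287.45283411] [-3.1406996   0.00477362  2.80061153]
```

The cup rim is at (491, -219.5) at z 23, with radii of 42.1 and 32.1 matching the text. The hub mouth is at about (550.5, 74.5) at z 57. Next I'll align on the wall 37 mm along tool +y.

```bash
cat > go.py <<'E'
import sys
from plant import bot
import numpy as np
from scipy.spatial.transform import Rotation as Ro
def tip(o=None):
    o=o or bot.get_obs(); R=Ro.from_euler("xyz",o["tcp_rot"]).as_matrix(); return np.array(o["tool_pos"])+R@[0,0,178.],R,o
if __name__=="__main__":
    p,R,o=tip(); print("tip",p.round(1),"F",np.round(o["contact_force"],1),"w",round(float(o["grip_width"]),1),"rot",np.round(o["tcp_rot"],4))
    if len(sys.argv)>3: print("d",(R.T@(np.array(sys.argv[1:4],float)-p)).round(1))
E
python3 go.py 503.4 -184.6 40
```

```text
tip [ 496.1 -216.1  109.5] F [-0.7  0.1  0.3] w 48.2 rot [-3.1407  0.0048  2.8006]
d [ 4.  32.2 69.4]
```

```bash
python3 -m crank '[[[34,4,32,0,0],[34,4,32,50,0],[34,4,32,69,0],[34,4,32,69,0],[34,4,32,69,0]]]'; python3 go.py 503.4 -184.6 14
python3 - <<'E'
from plant import vision
import cv2,numpy as np
from go import tip
c=vision.capture("wrist"); np.savez("w5.npz",**c); cv2.imwrite("pics/w5.png",c["color"][:,:,::-1]); print(tip()[0])
E
```

```text
time: 3.3
tool_pos: [502.2, -184.7, 217.7]
tcp_rot: [-3.141, 0.004, 2.8]
contact_force: [0.7, -0.0, -0.0]
grip_width: 33.9
finger_force: 0.0
tip [ 502.8 -185.    39.7] F [ 0.7 -0.  -0. ] w 33.9 rot [-3.1411  0.0036  2.7999]
d [-0.4  0.6 25.7]
[ 502.6917947  -184.98881117   39.61666304]
```

View pics/w5.png

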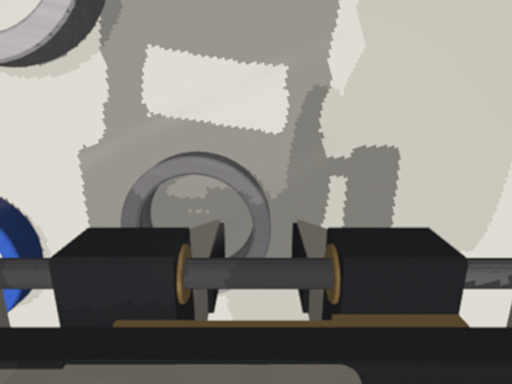

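The fingers straddle the right-hand wall of the cup at (255,230), with the left finger over the hole. Now I'll descend and close.

```bash
python3 -m crank '[[[34,0,0,25.5,0],[34,0,0,25.5,0],[34,0,0,25.5,0],[6,0,0,25.5,0],[6,0,0,25.5,0]]]'; python3 -m crank '[[[4,0,0,0,0],[4,0,0,0,0],[4,0,0,0,0],[4,0,0,0,0],[4,0,0,0,0]]]'; python3 go.py 503.4 -184.6 14
```

```text
time: 3.98
tool_pos: [501.6, -184.4, 190.8]
tcp_rot: [-3.142, 0.001, 2.8]
contact_force: [-0.3, 1.0, -0.3]
grip_width: 18.6
finger_force: 0.0
time: 4.6
tool_pos: [501.6, -184.4, 190.6]
tcp_rot: [3.142, 0.001, 2.8]
contact_force: [0.1, 1.7, 4.8]
grip_width: 9.7
finger_force: 32.7
tip [ 501.8 -184.4   12.6] F [0.1 1.7 4.8] w 9.7 rot [3.1415e+00 9.0000e-04 2.7997e+00]
d [-1.6  0.4 -1.4]
```

```bash
python3 -m crank '[[[4,0,0,-30,0],[4,0,0,-60,0],[4,0,0,-100,0],[4,0,0,-100,0]]]'; python3 -m crank '[[[4,42,297,0,0],[4,42,297,0,0],[4,42,297,0,0],[4,42,297,0,0],[4,42,297,0,0]]]';python3 -m crank '[[[4,0,0,0,0],[4,0,0,0,0],[4,0,0,0,0],[4,0,0,0,0]]]'; python3 go.py
python3 - <<'E'
from plant import vision
import cv2,numpy as np
from go import tip
from h import *
c=vision.capture("wrist"); np.savez("w6.npz",**c); cv2.imwrite("pics/w6.png",c["color"][:,:,::-1]); p,R,o=tip(); print(p)
print("exp mouth px",proj(c,(550.5,74.5,57)),"exp rim px",proj(c,p+R@[0,-37,-10.4]), "bottom", proj(c,p+R@[0,-37,12.6]))
E
```

```text
time: 5.1
tool_pos: [502.0, -184.6, 292.4]
tcp_rot: [-3.141, 0.005, 2.8]
contact_force: [0.2, 0.4, -1.8]
grip_width: 9.9
finger_force: 32.6
time: 5.72
tool_pos: [561.0, 111.9, 288.3]
tcp_rot: [-3.141, -0.003, 2.801]
contact_force: [-0.2, -0.9, -0.7]
grip_width: 10.0
finger_force: 32.6
time: 6.22
tool_pos: [561.4, 108.3, 290.1]
tcp_rot: [-3.141, -0.0, 2.798]
contact_force: [0.0, 0.7, -1.1]
grip_width: 9.8
finger_force: 32.6
tip [561.4 108.3 112.1] F [ 0.   0.7 -1.1] w 9.8 rot [-3.1414e+00 -3.0000e-04  2.7979e+00]
[561.44514376 108.52441557 112.2323008 ]
exp mouth px [207.1953514  207.22712421] exp rim px [184.47208435 249.99925111] bottom [193.36210509 230.96180828]
```

View pics/w6.png

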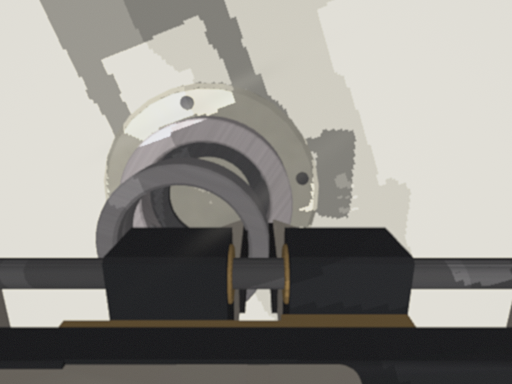

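The cup is held at the right: rim centre about (184,250), over the hub's bore at about (207,200). I'll measure both circles from this view.

```bash
python3 - <<'E'
from h import *
c=np.load("w6.npz")
def sec(P,a0,a1,ctr):
    a=np.degrees(np.arctan2(P[:,1]-ctr[1],P[:,0]-ctr[0])); return P[(a>a0)&(a<a1)]
ctr=(184,245)
for s in (1,-1):
  for r in ((78,100),(52,78)):
    P=sec(edges(c,ctr,*r,s,120),-178,-25,ctr)
    if len(P)>10:
      print("cup",s,r,[circ(c,P,z)[0].tolist() for z in (118,122.5,127)],circ(c,P,122.5)[1:])
ctr=(207,205)
for s in (1,-1):
  for r,a in (((76,95),(-165,0)),((50,74),(-110,-10)),((92,118),(-170,0))):
    P=sec(edges(c,ctr,*r,s,120),*a,ctr)
    if len(P)>8: print("hub",s,r,[circ(c,P,z)[0].tolist() for z in (31,54,57)],circ(c,P,57)[1:])
# bolts
g=cv2.cvtColor(c["color"],cv2.COLOR_RGB2GRAY)
W=np.load("w1.npz");g1=cv2.cvtColor(W["color"],cv2.COLOR_RGB2GRAY)
def dot(g,u,v):
    w=g[v-7:v+8,u-7:u+8].astype(float); m=np.clip(np.median(w)*0.75-w,0,None); y,x=np.mgrid[v-7:v+8,u-7:u+8]; return (x*m).sum()/m.sum(),(y*m).sum()/m.sum()
B1=[dot(g1,*p) for p in ((250,96),(328,148),(276,221),(202,174))]
for z in (28,31,34):
  X=np.array([onz(W,p,z)[:2] for p in B1]);print("bolts w1",z,X.mean(0).round(2),X.round(1).tolist(), "w6",[onz(c,dot(g,*p),z)[:2].round(1).tolist() for p in ((187,102),(302,178))])
E
```

```text
cup 1 (78, 100) [[552.26, 74.31, 46.45], [550.47, 76.0, 45.07], [548.69, 77.69, 43.69]] (0.26, 44)
cup 1 (52, 78) [[548.34, 72.88, 31.85], [546.67, 74.62, 30.9], [545.01, 76.36, 29.95]] (0.35, 50)
cup -1 (78, 100) [[541.1, 79.56, 34.78], [539.69, 81.08, 33.78], [538.28, 82.59, 32.79]] (2.14, 36)
cup -1 (52, 78) [[547.73, 73.97, 29.31], [546.1, 75.66, 28.45], [544.47, 77.36, 27.59]] (0.24, 41)
hub 1 (76, 95) [[552.63, 72.42, 60.22], [546.86, 78.09, 54.45], [546.1, 78.83, 53.69]] (0.64, 53)
hub 1 (50, 74) [[556.08, 66.91, 48.15], [549.94, 73.11, 43.52], [549.14, 73.92, 42.91]] (0.11, 33)
hub 1 (92, 118) [[557.53, 67.61, 78.26], [551.27, 73.74, 70.76], [550.46, 74.54, 69.78]] (2.01, 31)
hub -1 (76, 95) [[554.55, 68.42, 62.2], [548.57, 74.47, 56.24], [547.79, 75.26, 55.46]] (0.18, 53)
hub -1 (92, 118) [[550.62, 73.06, 76.79], [545.08, 78.66, 69.46], [544.36, 79.39, 68.51]] (0.28, 53)
bolts w1 28 [550.33  73.11] [[481.9, 83.3], [558.8, 140.1], [620.1, 63.6], [540.5, 5.3]] w6 [[nan, nan], [563.3, 141.9]]
bolts w1 31 [549.75  73.27] [[481.9, 83.4], [558.1, 139.8], [618.9, 63.9], [540.0, 6.0]] w6 [[nan, nan], [562.4, 141.7]]
bolts w1 34 [549.17  73.44] [[481.9, 83.5], [557.5, 139.4], [617.8, 64.1], [539.5, 6.8]] w6 [[nan, nan], [561.5, 141.6]]<stdin>:20: RuntimeWarning: invalid value encountered in scalar divide
```

```bash
python3 -m crank '[[[4,1.3,0,20,0],[4,1.3,0,39,0],[4,1.3,0,39,0],[4,1.3,0,39,0],[4,1.3,0,39,0]]]'; python3 go.py
python3 - <<'E'
from plant import vision
import cv2,numpy as np
from h import *
a=[]
c=vision.capture("scene"); np.savez("s7.npz",**c); u,v=proj(c,(550,74,62)).astype(int); a.append(cv2.resize(c["color"][v-36:v+36,u-48:u+48],(400,300),interpolation=cv2.INTER_CUBIC))
c=vision.capture("wrist"); np.savez("w7.npz",**c); a.append(cv2.resize(c["color"],(400,300)))
cv2.imwrite("pics/m7.png",np.hstack(a)[:,:,::-1]);print(u,v)
E
```

```text
time: 6.9
tool_pos: [560.5, 109.9, 252.2]
tcp_rot: [3.141, 0.002, 2.8]
contact_force: [0.5, 0.0, -1.2]
grip_width: 10.2
finger_force: 32.6
tip [560.8 109.9  74.2] F [ 0.5  0.  -1.2] w 10.2 rot [3.1408e+00 1.6000e-03 2.7996e+00]
308 204
```

View pics/m7.png

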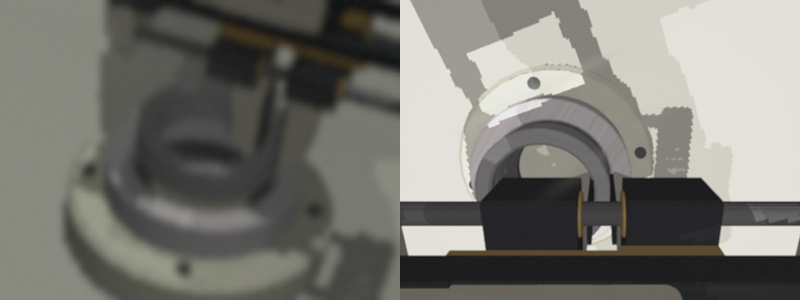

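The scene view shows the cup just above the boss and roughly concentric. The wrist view shows the same, with a uniform gap round the rim. I'll lower it in steps, watching the force.

```bash
python3 -m crank '[[[4,0.3,-1,3,0],[4,0.3,-1,6,0],[4,0.3,-1,8,0],[4,0.3,-1,8,0]]]'; python3 go.py;  python3 -m crank '[[[4,0,0,2,0],[4,0,0,2,0],[4,0,0,2,0]]]'; python3 go.py
```

```text
time: 7.5
tool_pos: [559.8, 109.2, 243.3]
tcp_rot: [3.141, 0.001, 2.8]
contact_force: [1.3, -0.6, 0.4]
grip_width: 10.3
finger_force: 32.6
tip [559.9 109.2  65.3] F [ 1.3 -0.6  0.4] w 10.3 rot [3.1413e+00 7.0000e-04 2.7999e+00]
time: 7.88
tool_pos: [559.9, 109.2, 241.5]
tcp_rot: [3.141, 0.001, 2.8]
contact_force: [2.5, 0.8, 0.9]
grip_width: 9.7
finger_force: 32.7
tip [560.1 109.3  63.5] F [2.5 0.8 0.9] w 9.7 rot [3.1409e+00 1.1000e-03 2.7999e+00]
```

```bash
python3 -m crank '[[[4,0,0,1.5,0],[4,0,0,1.5,0],[4,0,0,1.5,0]]]'|grep -A9 pos;  python3 -m crank '[[[4,0,0,1,0],[4,0,0,1,0],[4,0,0,1,0]]]'; python3 go.py
```

```text
tool_pos: [559.9, 109.2, 240.0]
tcp_rot: [3.141, 0.001, 2.8]
contact_force: [3.9, 2.3, 2.5]
grip_width: 9.7
finger_force: 32.8
time: 8.62
tool_pos: [560.0, 109.2, 239.1]
tcp_rot: [3.141, 0.002, 2.8]
contact_force: [5.6, 2.4, 3.4]
grip_width: 10.0
finger_force: 32.9
tip [560.3 109.3  61.1] F [5.6 2.4 3.4] w 10.0 rot [3.1408e+00 1.5000e-03 2.7998e+00]
```

```bash
python3 -m crank '[[[4,-1,0.6,0,0],[4,-1,0.6,0,0],[4,-1,0.6,0,0]]]'|grep -A9 pos;  python3 -m crank '[[[4,0,0,0.8,0],[4,0,0,0.8,0],[4,0,0,0.8,0]]]'; python3 go.py
```

```text
tool_pos: [560.7, 109.4, 238.6]
tcp_rot: [3.142, -0.0, 2.8]
contact_force: [3.5, 2.1, 1.5]
grip_width: 10.0
finger_force: 32.6
time: 9.38
tool_pos: [560.8, 109.4, 238.0]
tcp_rot: [3.141, 0.0, 2.8]
contact_force: [4.1, 1.7, 2.2]
grip_width: 10.3
finger_force: 32.7
tip [560.8 109.4  60. ] F [4.1 1.7 2.2] w 10.3 rot [3.1414e+00 2.0000e-04 2.7998e+00]
```

```bash
python3 -m crank '[[[4,-1,0.6,0,0],[4,-1,0.6,0,0],[4,-1,0.6,0,0]]]'|grep -A9 pos;  python3 -m crank '[[[4,0,0,0.8,0],[4,0,0,0.8,0],[4,0,0,0.8,0]]]'; python3 go.py
```

```text
tool_pos: [561.6, 109.5, 237.6]
tcp_rot: [-3.141, -0.001, 2.8]
contact_force: [2.4, 0.4, 0.3]
grip_width: 9.9
finger_force: 32.6
time: 10.12
tool_pos: [561.7, 109.6, 237.0]
tcp_rot: [-3.141, -0.0, 2.8]
contact_force: [1.1, 0.5, -0.1]
grip_width: 10.2
finger_force: 32.6
tip [561.6 109.6  59. ] F [ 1.1  0.5 -0.1] w 10.2 rot [-3.1413e+00 -5.0000e-04  2.7999e+00]
```

```bash
python3 -m crank '[[[4,0,0,0.7,0],[4,0,0,0.7,0],[4,0,0,0.7,0]]]'|grep -A9 pos;  python3 -m crank '[[[4,0,0,0.7,0],[4,0,0,0.7,0],[4,0,0,0.7,0]]]'; python3 go.py
```

```text
tool_pos: [561.8, 109.6, 236.4]
tcp_rot: [-3.142, -0.0, 2.8]
contact_force: [2.8, -0.6, -0.9]
grip_width: 9.9
finger_force: 32.6
time: 10.88
tool_pos: [561.9, 109.6, 235.8]
tcp_rot: [3.142, 0.0, 2.8]
contact_force: [1.3, 0.1, 1.4]
grip_width: 10.0
finger_force: 32.6
tip [561.9 109.6  57.8] F [1.3 0.1 1.4] w 10.0 rot [3.1415e+00 1.0000e-04 2.7998e+00]
```

Force is picking up and the outer fingertip is near the boss, so I'll release gently and rise.

```bash
python3 -m crank '[[[24,0,0,0,0],[24,0,0,0,0],[24,0,0,0,0],[24,0,0,-10,0],[24,0,0,-30,0]]]'; python3 -m crank '[[[0,-20,-37,-60,0],[0,-20,-37,-90,0],[0,-20,-37,-90,0],[0,-20,-37,-90,0]]]'; python3 go.py
python3 - <<'E'
from plant import vision
import cv2,numpy as np
from h import *
a=[]
c=vision.capture("scene"); np.savez("s8.npz",**c); u,v=proj(c,(550,74,62)).astype(int); a.append(cv2.resize(c["color"][v-36:v+36,u-48:u+48],(400,300),interpolation=cv2.INTER_CUBIC))
c=vision.capture("wrist"); np.savez("w8.npz",**c); a.append(cv2.resize(c["color"],(400,300)))
cv2.imwrite("pics/m8.png",np.hstack(a)[:,:,::-1]);print(u,v)
E
```

```text
time: 11.5
tool_pos: [561.7, 109.6, 265.9]
tcp_rot: [-3.141, -0.002, 2.8]
contact_force: [-0.1, 0.4, 1.1]
grip_width: 24.0
finger_force: 0.0
time: 12.0
tool_pos: [567.9, 68.2, 355.4]
tcp_rot: [-3.142, -0.001, 2.8]
contact_force: [-0.0, -0.6, -0.6]
grip_width: 0.6
finger_force: 0.0
tip [567.8  68.2 177.4] F [-0.  -0.6 -0.6] w 0.6 rot [-3.1416e+00 -7.0000e-04  2.7999e+00]
308 204
```

View pics/m8.png

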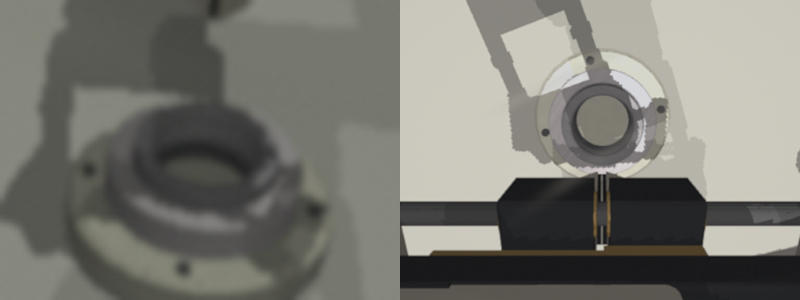

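The scene view shows the cup seated in the bore and standing proud, apparently square. In the wrist view its rim is concentric at about (260,154). I'll measure the rim.

```bash
python3 - <<'E'
from h import *
c=np.load("w8.npz"); ctr=(260,154)
g=cv2.cvtColor(c["color"],cv2.COLOR_RGB2GRAY); print(g[154,190:330].tolist()); print(g[85:225,260].tolist())
for s in (1,-1):
  for r in ((44,58),(28,42)):
    P=edges(c,ctr,*r,s,120); 
    for nm,Q in (("all",P),("up",P[P[:,1]<ctr[1]]),("low",P[P[:,1]>ctr[1]])): print(s,r,nm,[circ(c,Q,z)[0].tolist() for z in (66,69)],circ(c,Q,69)[1:])
E
```

```text
[138, 144, 150, 149, 147, 146, 146, 146, 144, 141, 141, 141, 142, 144, 143, 138, 124, 108, 104, 108, 110, 110, 110, 110, 111, 111, 105, 96, 86, 77, 68, 58, 54, 53, 52, 66, 103, 122, 123, 122, 123, 123, 122, 123, 123, 123, 122, 121, 122, 122, 123, 123, 124, 123, 123, 124, 123, 123, 123, 123, 123, 122, 123, 123, 122, 122, 122, 121, 124, 122, 123, 123, 123, 122, 122, 123, 123, 123, 122, 124, 124, 124, 124, 123, 123, 123, 122, 122, 122, 123, 122, 122, 122, 123, 122, 122, 122, 123, 122, 122, 124, 121, 95, 61, 54, 57, 61, 65, 75, 82, 90, 93, 95, 104, 126, 139, 143, 158, 167, 158, 132, 131, 172, 184, 154, 128, 124, 124, 124, 123, 124, 125, 127, 125, 123, 121, 121, 119, 119, 124]
[123, 123, 120, 119, 123, 127, 126, 125, 124, 124, 125, 124, 124, 123, 124, 124, 124, 124, 121, 119, 107, 91, 77, 73, 84, 95, 94, 94, 93, 94, 94, 96, 96, 94, 91, 83, 84, 105, 121, 126, 123, 122, 122, 123, 123, 124, 122, 122, 123, 123, 124, 123, 123, 123, 123, 124, 124, 123, 124, 123, 124, 124, 124, 124, 124, 123, 123, 122, 122, 123, 123, 123, 124, 123, 124, 124, 124, 123, 123, 123, 122, 122, 122, 122, 122, 124, 123,
[... 438 characters left out ...]
.29, 40.23]] (1.08, 49)
1 (28, 42) all [[545.68, 75.19, 30.21], [545.15, 75.37, 29.88]] (0.38, 108)
1 (28, 42) up [[547.29, 74.62, 31.49], [546.75, 74.81, 31.14]] (0.21, 55)
1 (28, 42) low [[542.99, 76.61, 32.76], [542.49, 76.78, 32.4]] (0.52, 51)
-1 (44, 58) all [[548.88, 74.17, 40.77], [548.32, 74.36, 40.32]] (0.25, 95)
-1 (44, 58) up [[548.52, 74.01, 40.48], [547.97, 74.2, 40.03]] (0.18, 53)
-1 (44, 58) low [[547.56, 76.43, 42.85], [547.01, 76.59, 42.37]] (0.55, 40)
-1 (28, 42) all [[544.04, 75.47, 26.52], [543.54, 75.64, 26.23]] (0.18, 120)
-1 (28, 42) up [[544.85, 75.17, 27.13], [544.34, 75.35, 26.83]] (0.14, 59)
-1 (28, 42) low [[543.87, 75.5, 26.59], [543.37, 75.67, 26.29]] (0.15, 59)
```

```bash
python3 -m crank '[[[0,-18,-0.5,50,0],[0,-18,-0.5,90,0],[0,-18,-0.5,103,0],[0,-18,-0.5,103,0],[0,-18,-0.5,103,0]]]'; python3 go.py 584.7 61.8 68
```

```text
time: 12.72
tool_pos: [585.6, 61.7, 254.3]
tcp_rot: [3.141, 0.002, 2.8]
contact_force: [1.0, 0.1, 0.0]
grip_width: 0.3
finger_force: 0.0
tip [586.1  61.7  76.3] F [1.  0.1 0. ] w 0.3 rot [3.1407e+00 2.5000e-03 2.8001e+00]
d [ 1.3 -0.4  8.3]
```

```bash
f(){ grep -E "pos|force: \["; }; python3 -m crank '[[[0,1,0,6,0],[0,1,0,6,0],[0,1,0,6,0]]]'|f; python3 -m crank '[[[0,0,0,1,0],[0,0,0,1,0]]]'|f; python3 -m crank '[[[0,0,0,1,0],[0,0,0,1,0]]]'|f; python3 go.py
```

```text
tool_pos: [584.2, 61.9, 247.1]
contact_force: [-0.6, 0.1, 0.4]
tool_pos: [584.4, 61.8, 246.0]
contact_force: [-0.3, -0.6, 1.2]
tool_pos: [584.4, 61.8, 244.9]
contact_force: [1.3, -0.7, 2.1]
tip [584.6  61.8  66.9] F [ 1.3 -0.7  2.1] w 0.3 rot [3.1413e+00 1.1000e-03 2.7997e+00]
```

```bash
f(){ grep -E "pos|force: \["; };  python3 -m crank '[[[0,0,0,1,0],[0,0,0,1,0]]]'|f; python3 -m crank '[[[0,0,0,1,0],[0,0,0,1,0]]]'|f; python3 go.py
```

```text
tool_pos: [584.5, 61.7, 244.0]
contact_force: [2.4, -1.7, 2.5]
tool_pos: [584.5, 61.7, 242.9]
contact_force: [3.2, -2.0, 3.5]
tip [584.7  61.7  64.9] F [ 3.2 -2.   3.5] w 0.8 rot [3.1413e+00 1.2000e-03 2.7997e+00]
```

```bash
f(){ grep -E "time|pos|force: \["; };  python3 -m crank '[[[0,0,0,-9,0],[0,40,0,-9,0],[0,74,0,-9,0],[0,74,0,-9,0],[0,74,0,-6,0]]]'|f; python3 -m crank '[[[0,0,0,2,0],[0,0,0,2,0]]]'|f; python3 go.py 514.9 86.6 67
```

```text
time: 14.72
tool_pos: [514.9, 86.7, 249.0]
contact_force: [-0.8, 0.8, 0.7]
time: 14.98
tool_pos: [514.9, 86.4, 246.4]
contact_force: [-0.1, 0.3, 1.2]
tip [514.8  86.4  68.4] F [-0.1  0.3  1.2] w 0.5 rot [-3.1416e+00 -2.0000e-04  2.7994e+00]
d [-0.   0.2  1.4]
```

```bash
f(){ grep -E "pos|force: \["; }; for i in 1; do python3 -m crank '[[[0,0,0,1,0],[0,0,0,1,0]]]'|f; python3 -m crank '[[[0,0,0,1,0],[0,0,0,1,0]]]'|f; python3 -m crank '[[[0,0,0,1,0],[0,0,0,1,0]]]'|f; done; python3 go.py
```

```text
tool_pos: [514.7, 86.5, 245.8]
contact_force: [0.3, 0.7, 2.0]
tool_pos: [514.5, 86.6, 244.8]
contact_force: [-0.8, -1.0, 2.5]
tool_pos: [514.4, 86.6, 243.7]
contact_force: [0.2, -0.6, 2.3]
tip [514.4  86.6  65.7] F [ 0.2 -0.6  2.3] w 0.7 rot [-3.1415 -0.      2.7998]
```

```bash
f(){ grep -E "time|pos|force: \["; }; python3 -m crank '[[[0,0,0,1,0],[0,0,0,1,0]]]'|f; python3 -m crank '[[[0,0,0,-9,0],[0,-40,0,-9,0],[0,-74,0,-9,0],[0,-74,0,-9,0],[0,-74,0,-5,0]]]'|f; python3 -m crank '[[[0,0,0,3,0],[0,0,0,3,0]]]'|f;  python3 -m crank '[[[0,0,0,1,0],[0,0,0,1,0]]]'|f; python3 go.py
```

```text
time: 15.98
tool_pos: [514.4, 86.7, 242.6]
contact_force: [-1.3, -1.5, 3.9]
time: 16.6
tool_pos: [583.7, 62.1, 247.6]
contact_force: [-0.1, 0.7, 0.4]
time: 16.85
tool_pos: [583.6, 62.2, 244.4]
contact_force: [0.3, -0.8, -0.8]
time: 17.1
tool_pos: [584.1, 62.0, 243.8]
contact_force: [0.4, -0.2, -0.2]
tip [584.1  62.   65.8] F [ 0.4 -0.2 -0.2] w 0.7 rot [3.1415e+00 2.0000e-04 2.8000e+00]
```

```bash
f(){ grep -E "time|pos|force: \["; }; python3 -m crank '[[[0,0,0,1,0],[0,0,0,2,0],[0,0,0,2,0]]]'|f; python3 -m crank '[[[0,0,0,-8,0],[0,37,37,-8,0],[0,37,37,-8,0],[0,37,37,-3,0],[0,37,37,-3,0]]]'|f; python3 -m crank '[[[0,0,0,1,0],[0,0,0,1,0]]]'|f;  python3 -m crank '[[[0,0,0,1,0],[0,0,0,1,0]]]'|f;  python3 -m crank '[[[0,0,0,1,0],[0,0,0,1,0]]]'|f; python3 go.py 562.2 109 64
```

```text
time: 17.48
tool_pos: [584.3, 61.8, 242.3]
contact_force: [0.2, -0.1, 4.8]
time: 18.1
tool_pos: [562.0, 108.4, 244.2]
contact_force: [1.0, -0.3, -0.1]
time: 18.35
tool_pos: [562.0, 108.5, 243.9]
contact_force: [0.3, -1.8, 2.0]
time: 18.6
tool_pos: [561.9, 108.8, 243.1]
contact_force: [-0.4, -2.5, 4.5]
time: 18.85
tool_pos: [561.9, 109.0, 242.1]
contact_force: [0.4, -2.1, 5.0]
tip [562.1 109.   64.1] F [ 0.4 -2.1  5. ] w 0.7 rot [3.1413e+00 1.1000e-03 2.7997e+00]
d [-0.1  0.1  0.1]
```

```bash
f(){ grep -E "time|pos|force: \["; }; python3 -m crank '[[[0,0,0,-8,0],[0,0,-40,-8,0],[0,0,-74,-8,0],[0,0,-74,-8,0],[0,0,-74,-3,0]]]'|f; python3 -m crank '[[[0,0,0,1,0],[0,0,0,1,0]]]'|f;  python3 -m crank '[[[0,0,0,1,0],[0,0,0,1,0]]]'|f;  python3 -m crank '[[[0,0,0,1,0],[0,0,0,1,0]]]'|f; python3 go.py 537.4 39.3 64
```

```text
time: 19.48
tool_pos: [537.3, 39.7, 245.0]
contact_force: [0.5, 0.6, 0.6]
time: 19.73
tool_pos: [537.0, 40.1, 243.4]
contact_force: [0.1, -0.8, -0.2]
time: 19.98
tool_pos: [536.9, 39.6, 242.6]
contact_force: [-1.1, 0.1, 0.3]
time: 20.23
tool_pos: [536.9, 39.4, 241.7]
contact_force: [-0.4, -0.3, -0.5]
tip [536.9  39.4  63.7] F [-0.4 -0.3 -0.5] w 0.6 rot [3.1415e+00 1.0000e-04 2.7997e+00]
d [-0.5  0.  -0.3]
```

```bash
f(){ grep -E "time|pos|force: \["; }; python3 -m crank '[[[0,0,0,0.7,0],[0,0,0,0.7,0]]]'|f;  python3 -m crank '[[[0,0,0,0.7,0],[0,0,0,0.7,0]]]'|f;  python3 go.py 537.4 39.3 64
```

```text
time: 20.48
tool_pos: [536.9, 39.3, 241.2]
contact_force: [-1.4, -0.2, 3.3]
time: 20.72
tool_pos: [537.0, 39.3, 240.5]
contact_force: [-1.1, -1.9, 4.1]
tip [537.   39.2  62.5] F [-1.1 -1.9  4.1] w 0.5 rot [-3.1415e+00  4.0000e-04  2.7998e+00]
d [-0.3  0.2 -1.5]
```

```bash
f(){ grep -E "time|pos|force: \["; }; python3 -m crank '[[[0,0,0,-8,0],[0,0,40,-8,0],[0,0,74,-8,0],[0,0,74,-8,0],[0,0,74,-1,0]]]'|f; python3 -m crank '[[[0,0,0,0.5,0],[0,0,0,1,0]]]'|f;  python3 -m crank '[[[0,0,0,0.5,0],[0,0,0,1,0]]]'|f; python3 go.py
python3 -m crank '[[[0,0,0,-8,0],[0,37,-37,-8,0],[0,37,-37,-8,0],[0,37,-37,-2,0],[0,37,-37,-2,0]]]'|f; python3 -m crank '[[[0,0,0,0.5,0],[0,0,0,1,0]]]'|f;  python3 -m crank '[[[0,0,0,0.5,0],[0,0,0,1,0]]]'|f; python3 go.py 514.9 86.6 62
```

```text
time: 21.35
tool_pos: [561.7, 109.0, 241.5]
contact_force: [0.1, 3.4, 8.4]
time: 21.6
tool_pos: [561.5, 108.3, 240.1]
contact_force: [-0.9, -0.2, 0.1]
time: 21.85
tool_pos: [561.7, 108.9, 239.4]
contact_force: [-0.4, -0.1, 1.3]
tip [561.7 108.8  61.4] F [-0.4 -0.1  1.3] w 0.5 rot [-3.1416e+00  1.0000e-04  2.7994e+00]
time: 22.48
tool_pos: [515.3, 86.9, 241.2]
contact_force: [-0.1, -0.1, 0.5]
time: 22.72
tool_pos: [514.8, 86.8, 240.3]
contact_force: [-0.6, 0.1, -0.6]
time: 22.98
tool_pos: [514.5, 86.7, 239.5]
contact_force: [0.1, 0.7, 3.0]
tip [514.6  86.8  61.5] F [0.1 0.7 3. ] w 0.0 rot [3.1413e+00 2.0000e-04 2.7998e+00]
d [-0.4 -0.1 -0.5]
```

```bash
f(){ grep -E "time|pos|force: \["; }; python3 -m crank '[[[0,0,0,-9,0],[0,-40,0,-9,0],[0,-74,0,-9,0],[0,-74,0,-9,0],[0,-74,0,-3,0]]]'|f; python3 -m crank '[[[0,0,0,0.5,0],[0,0,0,1,0]]]'|f;  python3 -m crank '[[[0,0,0,0.5,0],[0,0,0,1,0]]]'|f;  python3 -m crank '[[[0,0,0,0.5,0],[0,0,0,1,0]]]'|f; python3 go.py
```

```text
time: 23.6
tool_pos: [583.7, 62.0, 242.5]
contact_force: [-0.5, -0.2, -0.9]
time: 23.85
tool_pos: [583.6, 62.2, 241.3]
contact_force: [0.5, -0.0, 0.8]
time: 24.1
tool_pos: [584.1, 62.0, 240.5]
contact_force: [0.8, 0.2, 0.2]
time: 24.35
tool_pos: [584.2, 61.9, 239.8]
contact_force: [-0.9, 0.8, 6.1]
tip [584.3  62.   61.8] F [-0.9  0.8  6.1] w 0.5 rot [3.1412e+00 4.0000e-04 2.7998e+00]
```

```bash
f(){ grep -E "time|pos|force: \["; }; python3 -m crank '[[[0,0,0,0.3,0],[0,0,0,1,0]]]'|f; python3 -m crank '[[[0,0,0,-8,0],[0,37,-37,-8,0],[0,37,-37,-8,0],[0,37,-37,-3,0],[0,37,-37,-3,0]]]'|f; python3 -m crank '[[[0,0,0,1,0],[0,0,0,1,0]]]'|f;  python3 -m crank '[[[0,0,0,1,0],[0,0,0,1,0]]]'|f;  python3 -m crank '[[[0,0,0,1,0],[0,0,0,1,0]]]'|f; python3 go.py 537.4 39.3 60.5
```

```text
time: 24.6
tool_pos: [584.3, 62.0, 239.1]
contact_force: [-1.0, 0.8, 6.0]
time: 25.22
tool_pos: [537.7, 39.6, 241.1]
contact_force: [0.2, -0.1, 0.5]
time: 25.48
tool_pos: [537.2, 39.6, 240.2]
contact_force: [0.9, 0.2, 0.2]
time: 25.72
tool_pos: [537.0, 39.5, 239.5]
contact_force: [-0.1, 0.1, 1.3]
time: 25.98
tool_pos: [537.0, 39.4, 238.5]
contact_force: [0.1, -0.0, 3.4]
tip [537.1  39.4  60.5] F [ 0.1 -0.   3.4] w 0.4 rot [3.1414e+00 5.0000e-04 2.7998e+00]
d [-0.3  0.  -0. ]
```

```bash
f(){ grep -E "time|pos|force: \["; }; python3 -m crank '[[[0,0,0,-8,0],[0,0,40,-8,0],[0,0,74,-8,0],[0,0,74,-8,0],[0,0,74,-2,0]]]'|f; python3 -m crank '[[[0,0,0,0.5,0],[0,0,0,1,0]]]'|f;  python3 -m crank '[[[0,0,0,0.5,0],[0,0,0,1,0]]]'|f; python3 -m crank '[[[0,0,0,0.5,0],[0,0,0,0.5,0]]]'|f; python3 go.py
```

```text
time: 26.6
tool_pos: [561.6, 108.9, 240.4]
contact_force: [-1.3, -0.7, 0.0]
time: 26.85
tool_pos: [561.6, 108.4, 239.2]
contact_force: [-0.4, -1.0, 0.0]
time: 27.1
tool_pos: [561.7, 108.7, 238.8]
contact_force: [-1.9, -2.2, 5.4]
time: 27.35
tool_pos: [561.7, 108.9, 238.5]
contact_force: [-2.3, -2.4, 5.3]
tip [561.8 108.8  60.5] F [-2.3 -2.4  5.3] w 0.4 rot [-3.1414e+00  7.0000e-04  2.7998e+00]
```

```bash
f(){ grep -E "time|pos|force: \["; }; 
python3 -m crank '[[[0,0,0,-8,0],[0,37,-37,-8,0],[0,37,-37,-8,0],[0,37,-37,-2,0],[0,37,-37,-2,0]]]'|f; python3 -m crank '[[[0,0,0,0.5,0],[0,0,0,1,0]]]'|f;  python3 -m crank '[[[0,0,0,0.5,0],[0,0,0,1,0]]]'|f; python3 go.py 514.9 86.6 60
```

```text
time: 27.98
tool_pos: [515.3, 86.9, 239.6]
contact_force: [0.5, 0.2, 0.1]
time: 28.22
tool_pos: [514.8, 86.8, 238.7]
contact_force: [0.2, -0.2, -0.7]
time: 28.48
tool_pos: [514.6, 86.8, 238.4]
contact_force: [-2.2, 0.6, 7.8]
tip [514.8  86.8  60.4] F [-2.2  0.6  7.8] w 0.3 rot [3.1411e+00 7.0000e-04 2.7998e+00]
d [-0.2 -0.2  0.4]
```

```bash
f(){ grep -E "time|pos|force: \["; }; 
python3 -m crank '[[[0,0,0,0.5,0],[0,0,0,0.5,0]]]'|f;  python3 -m crank '[[[0,0,0,0.5,0],[0,0,0,0.5,0]]]'|f; python3 -m crank '[[[0,0,0,-9,0],[0,-40,0,-9,0],[0,-74,0,-9,0],[0,-74,0,-9,0],[0,-74,0,-2,0]]]'|f; python3 -m crank '[[[0,0,0,0.5,0],[0,0,0,1,0]]]'|f;  python3 -m crank '[[[0,0,0,0.5,0],[0,0,0,1,0]]]'|f; python3 go.py
```

```text
time: 28.72
tool_pos: [514.5, 86.8, 238.4]
contact_force: [-3.0, 0.1, 8.7]
time: 28.98
tool_pos: [514.5, 86.8, 238.3]
contact_force: [-4.1, 1.0, 12.8]
time: 29.6
tool_pos: [583.7, 62.0, 238.6]
contact_force: [-1.5, -0.7, 0.1]
time: 29.85
tool_pos: [583.6, 62.1, 238.4]
contact_force: [-1.1, -1.7, 8.6]
time: 30.1
tool_pos: [583.6, 62.2, 238.3]
contact_force: [-3.5, -1.1, 14.0]
tip [583.7  62.1  60.3] F [-3.5 -1.1 14. ] w 0.4 rot [3.1416e+00 9.0000e-04 2.8004e+00]
```

Both x sides stopped rigidly at tip z 60.3, which points to the seat. I'll bed each side at 15–25 N.

```bash
f(){ grep -E "time|pos|force: \["; }; 
python3 -m crank '[[[0,0,0,0.5,0],[0,0,0,0.5,0],[0,0,0,0.5,0]]]'|f; python3 go.py;  python3 -m crank '[[[0,0,0,-9,0],[0,37,-37,-9,0],[0,37,-37,-9,0],[0,37,-37,-3,0],[0,37,-37,-3,0]]]'|f; python3 -m crank '[[[0,0,0,0.5,0],[0,0,0,1,0]]]'|f;  python3 -m crank '[[[0,0,0,0.5,0],[0,0,0,1,0]]]'|f; python3 go.py
```

```text
time: 30.48
tool_pos: [583.5, 62.2, 238.3]
contact_force: [-3.7, -1.3, 16.1]
tip [583.8  62.1  60.3] F [-3.7 -1.3 16.1] w 0.2 rot [3.1415e+00 1.3000e-03 2.8005e+00]
time: 31.1
tool_pos: [537.4, 39.7, 238.8]
contact_force: [0.3, -0.2, -0.1]
time: 31.35
tool_pos: [537.3, 39.7, 238.5]
contact_force: [-1.0, 1.4, 4.5]
time: 31.6
tool_pos: [537.2, 39.6, 238.4]
contact_force: [-2.1, 1.5, 12.4]
tip [537.5  39.7  60.4] F [-2.1  1.5 12.4] w -0.1 rot [3.1408e+00 1.4000e-03 2.7999e+00]
```

```bash
f(){ grep -E "time|pos|force: \["; }; 
python3 -m crank '[[[0,0,0,0.7,0],[0,0,0,0.7,0],[0,0,0,0.7,0]]]'|f; python3 -m crank '[[[0,0,0,-8,0],[0,0,40,-8,0],[0,0,74,-8,0],[0,0,74,-8,0],[0,0,74,-3,0]]]'|f; python3 -m crank '[[[0,0,0,0.5,0],[0,0,0,1,0]]]'|f;  python3 -m crank '[[[0,0,0,0.5,0],[0,0,0,0.5,0]]]'|f; python3 -m crank '[[[0,0,0,0.5,0],[0,0,0,0.5,0]]]'|f; python3 go.py
```

```text
time: 31.98
tool_pos: [537.1, 39.6, 238.4]
contact_force: [-4.2, 1.3, 14.4]
time: 32.6
tool_pos: [561.6, 108.9, 239.5]
contact_force: [0.3, 0.2, 0.2]
time: 32.85
tool_pos: [561.6, 108.4, 238.5]
contact_force: [0.2, -0.4, 1.6]
time: 33.1
tool_pos: [561.7, 108.6, 238.5]
contact_force: [-2.0, -1.9, 3.6]
time: 33.35
tool_pos: [561.6, 108.7, 238.4]
contact_force: [-2.5, -4.4, 8.6]
tip [561.7 108.6  60.4] F [-2.5 -4.4  8.6] w 0.6 rot [-3.1411e+00  5.0000e-04  2.7998e+00]
```

```bash
f(){ grep -E "time|pos|force: \["; }; 
python3 -m crank '[[[0,0,0,0.7,0],[0,0,0,0.7,0]]]'|f; python3 -m crank '[[[0,0,0,0.5,0],[0,0,0,0.5,0]]]'|f; python3 go.py
```

```text
time: 33.6
tool_pos: [561.6, 108.7, 238.4]
contact_force: [-5.5, -4.3, 13.7]
time: 33.85
tool_pos: [561.6, 108.7, 238.3]
contact_force: [-6.2, -3.6, 18.0]
tip [561.8 108.6  60.3] F [-6.2 -3.6 18. ] w 0.5 rot [-3.1413e+00  1.1000e-03  2.7999e+00]
```

```bash
f(){ grep -E "time|pos|force: \["; }; 
python3 -m crank '[[[0,0,0,-9,0],[0,37,-37,-9,0],[0,37,-37,-9,0],[0,37,-37,-4,0],[0,37,-37,-4,0]]]'|f; python3 -m crank '[[[0,0,0,1,0],[0,0,0,1.5,0]]]'|f;  python3 -m crank '[[[0,0,0,0.5,0],[0,0,0,1,0]]]'|f; python3 go.py
```

```text
time: 34.48
tool_pos: [515.3, 87.0, 240.1]
contact_force: [0.2, -0.5, -0.5]
time: 34.72
tool_pos: [514.8, 86.8, 238.8]
contact_force: [-0.1, 0.1, -0.6]
time: 34.98
tool_pos: [514.6, 86.8, 238.4]
contact_force: [-2.1, 0.6, 7.4]
tip [514.7  86.8  60.4] F [-2.1  0.6  7.4] w 0.5 rot [3.1411e+00 6.0000e-04 2.7998e+00]
```

```bash
f(){ grep -E "time|pos|force: \["; }; 
python3 -m crank '[[[0,0,0,0.5,0],[0,0,0,0.7,0]]]'|f;  python3 -m crank '[[[0,0,0,0.5,0],[0,0,0,0.5,0],[0,0,0,0.5,0]]]'|f; python3 go.py
```

```text
time: 35.22
tool_pos: [514.5, 86.7, 238.3]
contact_force: [-3.6, 0.0, 11.3]
time: 35.6
tool_pos: [514.5, 86.8, 238.3]
contact_force: [-3.8, 0.3, 14.2]
tip [514.8  86.8  60.3] F [-3.8  0.3 14.2] w 0.1 rot [3.1409e+00 1.4000e-03 2.7999e+00]
```

Another 0.5 mm here, then -y again.

```bash
f(){ grep -E "time|pos|force: \["; }; 
python3 -m crank '[[[0,0,0,0.5,0],[0,0,0,0.5,0]]]'|f;  python3 -m crank '[[[0,0,0,-10,0],[0,-37,-37,-10,0],[0,-37,-37,-10,0],[0,-37,-37,-5,0],[0,-37,-37,-5,0]]]'|f; python3 -m crank '[[[0,0,0,1,0],[0,0,0,2,0],[0,0,0,2,0]]]'|f;  python3 -m crank '[[[0,0,0,0.5,0],[0,0,0,1,0]]]'|f; python3 go.py
```

```text
time: 35.85
tool_pos: [514.5, 86.8, 238.2]
contact_force: [-6.0, -0.2, 18.1]
time: 36.48
tool_pos: [536.3, 40.1, 240.5]
contact_force: [-0.7, 0.3, 0.7]
time: 36.85
tool_pos: [536.8, 39.6, 239.2]
contact_force: [0.6, -0.5, 0.0]
time: 37.1
tool_pos: [536.9, 39.4, 238.4]
contact_force: [-1.1, 0.7, 4.8]
tip [537.   39.5  60.4] F [-1.1  0.7  4.8] w 0.7 rot [3.1414e+00 1.0000e-04 2.7998e+00]
```

```bash
f(){ grep -E "time|pos|force: \["; }; 
python3 -m crank '[[[0,0,0,0.5,0],[0,0,0,1,0]]]'|f;  python3 -m crank '[[[0,0,0,0.4,0],[0,0,0,0.4,0],[0,0,0,0.4,0]]]'|f; python3 go.py
```

```text
time: 37.35
tool_pos: [536.9, 39.4, 238.4]
contact_force: [-4.6, 0.8, 13.6]
time: 37.72
tool_pos: [536.8, 39.4, 238.4]
contact_force: [-5.4, 0.7, 13.7]
tip [537.   39.4  60.4] F [-5.4  0.7 13.7] w 0.3 rot [3.1413e+00 9.0000e-04 2.7999e+00]
```

```bash
f(){ grep -E "time|pos|force: \["; }; 
python3 -m crank '[[[0,0,0,0.5,0],[0,0,0,0.5,0]]]'|f; python3 go.py; python3 -m crank '[[[0,0,0,-10,0],[0,0,0,-60,0],[0,0,0,-120,0],[0,0,0,-120,0],[0,0,0,-120,0]]]'|f
python3 - <<'E'
from plant import vision
from h import *
c=vision.capture("wrist"); np.savez("w9.npz",**c); ctr=proj(c,(549.3,74,60)); print(ctr)
d=60/338.1; k=338.1/np.linalg.norm(-c["R"].T@c["t"]-[549,74,60])
for r in (42,32):
  for s in (1,-1):
    P=edges(c,ctr,(r-4)*k,(r+4)*k,s,120); print(r,s,[circ(c,P,z)[0].tolist() for z in (57,60)],circ(c,P,60)[1:])
E
```

```text
time: 37.98
tool_pos: [536.8, 39.4, 238.4]
contact_force: [-6.0, -0.3, 17.8]
tip [537.1  39.4  60.4] F [-6.  -0.3 17.8] w 0.5 rot [3.1412e+00 1.3000e-03 2.7999e+00]
time: 38.6
tool_pos: [536.6, 39.4, 355.9]
contact_force: [0.2, -1.2, -0.5]
[303.65313962 182.16467863]
42 1 [[549.38, 73.82, 43.8], [548.5, 73.69, 43.33]] (0.22, 98)
42 -1 [[550.65, 73.39, 42.06], [549.76, 73.27, 41.61]] (0.41, 89)
32 1 [[549.41, 73.59, 32.69], [548.53, 73.47, 32.34]] (0.29, 96)
32 -1 [[546.14, 73.25, 28.54], [545.29, 73.14, 28.24]] (0.32, 54)
```

The rim is level at 60.3–60.4 on all four sides, rigid under about 18 N, and centred on the bore axis. The arm is clear, so I'm handing in.

```bash
python3 -c "
from plant import bot
print(bot.close_job())"
```

```text
the job is handed in; nothing more can be done
None
```

The cup is home on the seat ring: its rim reads level to about 0.1 mm on four sides, each side was bedded at 16–18 N, and the job was handed in at about 39 s; I did not take a final picture to confirm the jars, bottle and spare ring were undisturbed.

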